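Unhook the charged battery pack from its cradle

TASK

Two black battery packs sit in grey charging cradles, each caught under a blue tongue at the back and behind a raised blue lip at the front. Take out the pack whose cradle shows a green lamp: tip its front end up to clear the lip, draw it forward from under the tongue, and set it down (do not drop it) flat and right way up inside the green enamel tray. Leave the other pack, with the red lamp, where it is.

Things in the scene. Friction and masses are not known exactly. Their poses are not given: they have to be found in the camera images.
- full_mid (a point): centre of the battery pack to be taken (in the cradle with the green lamp): loose black block, pale plate on top, 118 mm long (its x), 58 mm wide (y), 36 mm high (z), 0.2 to 0.45 kg. In the cradle its -x end, with grey ribs on top, is the front. Take it across its width on the front half, bare on both sides. Tipped front up 8 to 14 degrees about its rear lower edge it clears lip and tongue.
- full_charger: grey cradle with green lamp, fixed; origin under its middle on the worktop; -x is its front, z up. Pack lies on a plate 8 mm high, 80 wide, at x -69..49 mm, y 0. Front lip x -81..-73, top z 24. Rear tower from x 58, 64 high, lamp on top. Tongue juts from it to x 35, underside z 51: 7 over the pack, so a level pack cannot pass the lip; drawn 20 mm forward it is free. 20 mm high side guides at x 24..58 only.
- busy_mid (a point): centre of the other battery pack, of the same kind, seated the same way in a cradle of the same kind that has a red lamp; to be left alone
- enamel_tray: green enamel tray with a dark rim, fixed, 205 mm (its x) by 265 mm (its y), rim 24 mm high; origin at the centre of its underside, on the worktop; flat inner floor 2 mm above that

How it is judged:
By the outcome, as a careful person would: the job done as asked, in the order asked, and still so for the second after the job is handed in, with the robot touching nothing.
It also fails if it takes over 42 s, if anything falls off the work surface, if the arm or the gripper's body presses on something with over 40 N, if the wrist force passes 120 N, or if a joint passes its speed limit or range.

ROBOT

A 6-joint arm with a two-finger parallel gripper is mounted at the origin on a cart in front of the work surface, level with it; the furniture and walls round the work are solid. World frame = base frame: x ahead of the robot, y to its left, z up, the work surface at z = 0. Lengths are in mm, angles in rad, forces in N, time in s.
With the tool pointing down it reaches from about 400 to 925 mm from the base axis. Payload 12.5 kg.
Tool frame: the origin (TCP) lies midway between the tips of the shut fingers; the grasp point (between the pads) lies 19 mm behind it; z points along the fingers, y is the line along which they close (so a half turn about z gives the same grasp; the last joint's range is limited). The gripper opens to 95 mm and grips with 3 to 60 N. Pads are 20 mm wide; open, the fingers measure 119 mm over their backs; the gripper's body (75 mm by 180 mm) begins 59 mm behind the grasp point.
Start: joints at [1.01, 0.491, 1.559, -0, 1.092, -0.106], TCP at [274.538, 561.494, 214.661] pointing down, gripper open.
Joint ranges: [-3.1, 3.1], [-0.84, 2.19], [0.05, 2.79], [-1.13, 4.28], [0.06, 2.93], [-2.69, 2.69]. Speed limits (rad/s): [2.22, 2.22, 2.79, 3.14, 3.14, 3.14].

INTERFACE

Orientations are given as [roll, pitch, yaw] about the fixed x, y, z axes, in that order (R = Rz(yaw) Ry(pitch) Rx(roll)).
In Python, from cell import env gives the robot as it stands.
- The arm moves only by the tool arm_command, never from a script. Its argument "targets" is a list of rows, each a list of 5 numbers: the shift along the tool's x, y, z in mm, then the turn about the tool's z in degrees, then the opening, from 0 (shut) to 1 (fully open). In form: [[tx, ty, tz, roll, fingers], ...]. A call has 1 to 5 rows; each row is the pose to reach, as a shift and turn from the pose commanded when the call began, along the tool's axes at that moment; what a row does not reach only later rows make up. A row lasts 1/10 s, in which the tool goes at most 50 mm and 8.59 degrees, less where a joint would pass 70% of its speed; a pose out of reach is approached as far as the arm can. A call with a gripper value outside its range is refused whole. The fingers move at their own pace and stop on an object; the grip force is fixed at half the most. Time passes only in rows, so rows that repeat a pose let the fingers close. It gives the time, the measured TCP pose, the force, the opening and the grip force at its end, in the units of the state.
- env.state(): the state, without advancing time (a new reading comes with each control period).
- env.read_camera(name): name is "scene" or "top" or "wrist"; returns a dict with "frame" (400x640x3 uint8, red, green, blue), "vertical_fov" (degrees; the focal length in pixels is half the picture's height over the tangent of half this angle, whatever the lens; pixels are square), "cx", "cy" (the principal point, pixels), "k1" (the pictures are not rectified: a ray, as slopes to the right and down, at radius r is drawn at 1 + k1 r^2 times it, then the intrinsics apply), "world_from_camera" (4x4, takes a point from camera to world coordinates); the wrist camera has in their place "hand_eye" (4x4, takes a point from camera to tool coordinates, whose origin is the TCP and whose axes are the flange's). Camera axes: x right, y down, z forward; pixel columns grow to the right and rows downward; lengths in mm; the calibration is good to about 2 mm. A picture is of the moment at which its call begins: read the wrist's pose just before it. There is no depth.
- env.job_done(): hands the job in; it is judged then, once.
The state is a dict: "t": time; "joints": joint angles; "qvel": joint speeds; "tau": joint torques, N m; "eef_pos": TCP position; "tcp_rot": TCP orientation; "ft_force": force on the tool from outside, world axes, zero at the start; "moment": the same for the moment, N m; "opening": opening from 0.0 (shut) to 1.0 (fully open); "grip_force": force on a finger pad.
Only numpy, scipy, OpenCV 4.12 (cv2) and the standard library are available. Lean on these libraries where they do the work, as an engineer would, in place of code of your own. Each camera call takes 0.05 s, during which the arm holds its last target. There are 200 camera calls.

## Working session

There is one attempt and no reset: what is moved stays moved. The work goes in short steps, Python scripts to look and compute and a tool call to move; the robot and the scene stay as the last step left them, time stands still between calls to the robot, and variables do not carry over. Pictures are saved under pics/ and viewed, at most 10 in all, crops included, and the job is handed in when it is done.

Besides the shell and the picture viewer there is one more tool, called after "Emit:" by a JSON object that holds its "fn" and its "kwargs". arm_command: Moves the arm, as the interface text tells. Its arguments: {"type":"object","properties":{"targets":{"type":"array","items":{"type":"array","items":{"type":"number"}}}},"required":["targets"]}

```bash
mkdir -p pics; ls
python3 - <<'E'
from cell import env
import cv2
for n in("top","scene"):
    c=env.read_camera(n); cv2.imwrite(f"pics/{n}0.png",c["frame"][:,:,::-1]); print(n,c["vertical_fov"],c["cx"],c["cy"],c["k1"],c["world_from_camera"].round(3).tolist())
print(env.state())
E
```

```text
pics
top 49.570893015199935 323.2055066383026 198.50664546369407 -0.08474001222806261 [[-0.0, -0.991, 0.133, 364.734], [-1.0, -0.002, -0.019, 21.453], [0.019, -0.133, -0.991, 1017.35], [0.0, 0.0, 0.0, 1.0]]
scene 54.25654217063111 321.65007380198983 196.45161543962465 -0.05115096231810067 [[0.795, -0.449, 0.408, 123.776], [-0.606, -0.588, 0.535, -494.32], [-0.0, -0.673, -0.74, 726.419], [0.0, 0.0, 0.0, 1.0]]
{'t': 0.1, 'joints': array([ 1.01038375e+00,  4.91489325e-01,  1.55937649e+00,  1.90006051e-06,
        1.09172890e+00, -1.05620956e-01]), 'qvel': array([-1.48398249e-04,  2.58658734e-05, -3.26212493e-04,  1.77495836e-03,
        3.48524727e-04,  6.36122222e-04]), 'tau': array([ 2.03049007e-03, -6.13623118e+01, -2.58605397e+01,  6.93399226e-02,
        4.70801059e-02, -6.43607927e-05]), 'eef_pos': array([274.42203707, 561.2901691 , 214.13051692]), 'tcp_rot': array([-3.14059635e+00, -1.07317928e-04,  2.68680010e+00]), 'ft_force': array([ 0.40041063,  0.16271445, -0.87952144]), 'moment': array([-0.0078255 , -0.05641756, -0.00817217]), 'grip_force': 0.0, 'opening': 1.00068230559895}
```

View pics/top0.png

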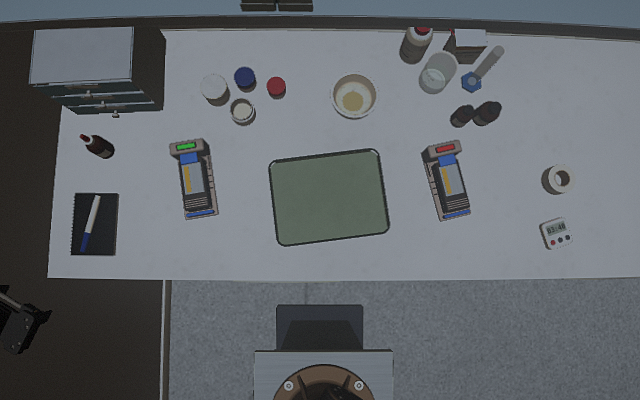

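View pics/scene0.png

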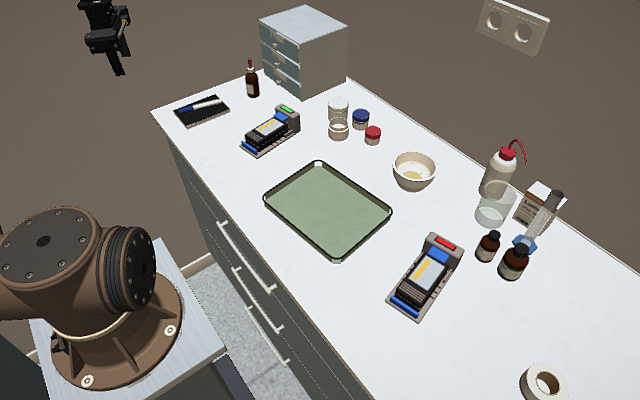

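The top picture shows the green-lamp cradle at about (195,178), tilted slightly, and the red one at (447,180). The tray is in the middle at about (329,197). I'll enlarge the green cradle.

```bash
cat > h.py <<'E'
import numpy as np, cv2
def pix2world(c,uv,z,T=None):
    f=200/np.tan(np.radians(c["vertical_fov"]/2)); T=c["world_from_camera"] if T is None else T
    out=[]
    zz=np.broadcast_to(z,len(uv))
    K=np.array([[f,0,c["cx"]],[0,f,c["cy"]],[0,0,1.]])
    n=cv2.undistortPoints(np.array(uv,float).reshape(-1,1,2),K,np.array([c["k1"],0,0,0.]))[:,0]
    for p,h in zip(n,zz):
        d=T[:3,:3]@[*p,1]; out.append(T[:3,3]+d*(h-T[2,3])/d[2])
    return np.array(out)
def world2pix(c,P,T=None):
    f=200/np.tan(np.radians(c["vertical_fov"]/2)); T=c["world_from_camera"] if T is None else T
    K=np.array([[f,0,c["cx"]],[0,f,c["cy"]],[0,0,1.]])
    W=np.linalg.inv(T)
    return cv2.projectPoints(np.array(P,float),cv2.Rodrigues(W[:3,:3])[0],W[:3,3],K,np.array([c["k1"],0,0,0.]))[0][:,0]
E
python3 - <<'E'
import cv2
i=cv2.imread("pics/top0.png")
cv2.imwrite("pics/crop1.png",cv2.resize(i[130:230,155:235],None,fx=6,fy=6,interpolation=cv2.INTER_CUBIC))
E
```

```text
(no output)
```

View pics/crop1.png

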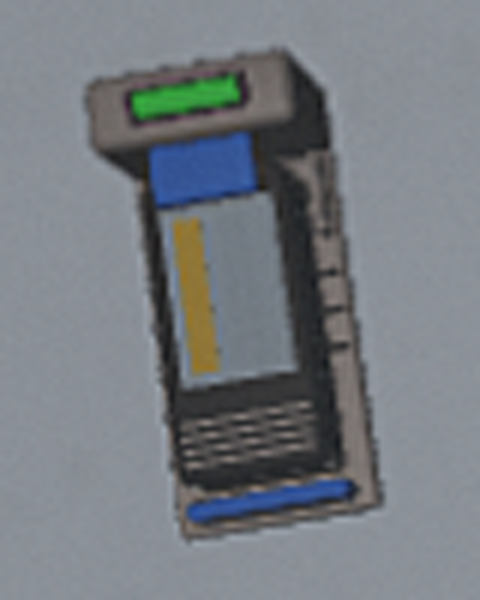

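The crop shows the lip centre at about (200.3,213.5), the lamp centre at (186.2,146.2) and the tongue's front edge centre at (189.6,163.3).

Run:
```python
from cell import env
from h import *
c=env.read_camera("top")
p=lambda x,y:(155+x/6-.4,130+y/6-.4)
w=pix2world(c,[p(272,501),p(207,200),p(187,97),p(190,513),p(355,488)],[24,56,65,24,24]); print(w.round(1))
a=w[1]-w[0]; b=w[2]-w[0]; print(np.linalg.norm(a[:2]),np.degrees(np.arctan2(a[1],a[0])),np.degrees(np.arctan2(b[1],b[0])))
e=w[3]-w[4]; print("lip",np.degrees(np.arctan2(e[1],e[0]))-90)
t=pix2world(c,[(271,158),(378,150),(388,233),(280,244)],24); print(t.round(1),t.mean(0))
np.set_printoptions(suppress=True)
print(env.read_camera("wrist")["hand_eye"].round(3),env.state()["tcp_rot"])
```

```text
[[463.8 287.3  24. ]
 [574.9 308.1  56. ]
 [612.7 314.9  65. ]
 [459.  319.   24. ]
 [468.9 255.3  24. ]]
113.09433761171083 10.565861175883326 10.476800038138174
lip 8.809349929802906
[[ 593.9  125.1   24. ]
 [ 614.2 -126.7   24. ]
 [ 418.6 -146.4   24. ]
 [ 393.4  101.4   24. ]] [505.02901318 -11.64658037  24.        ]
[[   0.001   -0.966   -0.257   73.083]
 [   1.       0.001   -0.001   -0.205]
 [   0.001   -0.257    0.966 -169.382]
 [   0.       0.       0.       1.   ]] [-3.14097873 -0.00006717  2.68680045]
```

Emit:
{"fn": "arm_command", "kwargs": {"targets": [[-45,-20,0,-7,1],[-90,-40,0,-14,1],[-135,-60,0,-21,1],[-180,-80,0,-28,1],[-224,-100,0,-36.5,1]]}}

```text
t: 0.7
eef_pos: [431.2, 373.7, 214.6]
tcp_rot: [3.142, 0.0, -2.963]
ft_force: [0.0, -0.0, 0.4]
opening: 1.003
grip_force: 0.0
```

```bash
cat > go.py <<'E'
# delta from the tool to a world target, in tool axes
import sys
from cell import env
from h import *
from scipy.spatial.transform import Rotation as Ro
s=env.state(); R=Ro.from_euler("xyz",s["tcp_rot"])
print("pos",s["eef_pos"].round(1),"rotdeg",np.degrees(s["tcp_rot"]).round(2),"t",s["t"],"F",s["ft_force"].round(1),"op",round(s["opening"],3),"grip",s["grip_force"],"j",s["joints"].round(2))
if len(sys.argv)>3: print("tool delta",R.inv().apply(np.array(sys.argv[1:4],float)-s["eef_pos"]).round(1))
E
python3 go.py 498.2 293.6 214
```

```text
pos [431.2 373.7 214.6] rotdeg [ 180.      0.   -169.76] t 0.7 F [ 0.  -0.   0.4] op 1.003 grip 0.0 j [ 0.6   0.41  1.69 -0.    1.03 -1.15]
tool delta [-51.7 -90.7   0.6]
```

Emit:
{"fn": "arm_command", "kwargs": {"targets": [[-25,-40,0,0,1],[-48,-80,0,0,1],[-51.7,-90.7,0,0,1],[-51.7,-90.7,0,0,1]]}}

```text
t: 1.1
eef_pos: [497.4, 293.8, 214.4]
tcp_rot: [-3.142, -0.0, -2.971]
ft_force: [-0.2, 0.5, -0.7]
opening: 0.997
grip_force: 0.0
```

```bash
python3 go.py
python3 - <<'E'
from cell import env
from h import *
import pickle
s=env.state(); c=env.read_camera("wrist"); pickle.dump((s,c),open("w1.pkl","wb"))
cv2.imwrite("pics/w1.png",c["frame"][:,:,::-1])
E
```

```text
pos [497.4 293.8 214.4] rotdeg [-1.8000e+02 -3.0000e-02 -1.7021e+02] t 1.1 F [-0.2  0.5 -0.7] op 0.997 grip 0.0 j [ 0.42  0.42  1.68  0.    1.04 -1.32]
```

View pics/w1.png

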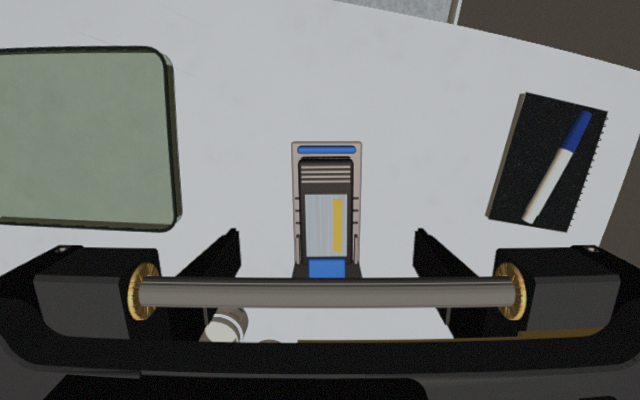

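The wrist view shows the cradle square to the tool: lip from (297.5,150) to (355.5,150), plate front corners at (292,142) and (361,142), pack top front at about (301..353,160), tongue from (309,260) to (345,260).

Run:
```python
from h import *
import pickle
from scipy.spatial.transform import Rotation as Ro
s,c=pickle.load(open("w1.pkl","rb"))
T=np.eye(4);T[:3,:3]=Ro.from_euler("xyz",s["tcp_rot"]).as_matrix();T[:3,3]=s["eef_pos"];Ti=np.linalg.inv(T);T=T@c["hand_eye"]
w=pix2world(c,[(297.5,150),(355.5,150),(292,142),(361,142),(301,160),(353,160),(309,260),(345,260)],[24,24,8,8,44,44,56,56],T)
print(w.round(1)); print((w@Ti[:3,:3].T+Ti[:3,3]).round(1))
cv2.imwrite("pics/w1c.png",cv2.resize(c["frame"][130:285,270:385,::-1],None,fx=4,fy=3.8,interpolation=cv2.INTER_CUBIC))
```

```text
[[469.9 257.6  24. ]
 [459.3 318.8  24. ]
 [464.2 249.1   8. ]
 [451.  324.8   8. ]
 [476.9 264.   44. ]
 [467.8 316.1  44. ]
 [579.2 289.1  56. ]
 [572.6 326.9  56. ]]
[[ 33.1 -31.  190.4]
 [ 33.2  31.1 190.4]
 [ 40.3 -38.3 206.4]
 [ 40.3  38.4 206.4]
 [ 25.2 -25.9 170.4]
 [ 25.2  27.1 170.4]
 [-79.9 -18.5 158.4]
 [-79.9  19.9 158.4]]
```

View pics/w1c.png

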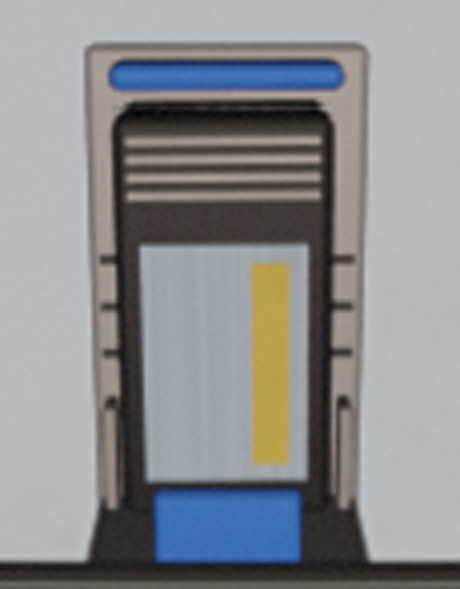

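The crop confirms the alignment is within 1 mm. The pack is seated with bare sides along its front half. Next I descend.

Emit:
{"fn": "arm_command", "kwargs": {"targets": [[0,0,50,0,1],[0,0,100,0,1],[0,0,150,0,1],[0,0,185,0,1],[0,0,201,0,1]]}}

```text
t: 1.65
eef_pos: [494.2, 296.2, 10.5]
tcp_rot: [-3.141, -0.004, -2.966]
ft_force: [-0.2, 0.2, 1.0]
opening: 1.001
grip_force: 0.0
```

Emit:
{"fn": "arm_command", "kwargs": {"targets": [[0,0,0,0,1],[0,0,0,0,0.5],[0,0,0,0,0.3],[0,0,0,0,0.3],[0,0,0,0,0.3]]}}

```text
t: 2.15
eef_pos: [497.1, 295.3, 14.6]
tcp_rot: [3.141, 0.002, -2.968]
ft_force: [0.1, 0.3, -0.3]
opening: 0.72
grip_force: 0.0
```

Emit:
{"fn": "arm_command", "kwargs": {"targets": [[0,0,0,0,0],[0,0,0,0,0],[0,0,0,0,0],[0,0,0,0,0],[0,0,0,0,0]]}}

```text
t: 2.65
eef_pos: [496.9, 295.0, 14.2]
tcp_rot: [3.142, 0.0, -2.968]
ft_force: [-0.3, -2.8, 6.6]
opening: 0.612
grip_force: 29.9
```

```bash
python3 go.py
```

```text
pos [496.9 295.   14.2] rotdeg [ 1.8000e+02  2.0000e-02 -1.7005e+02] t 2.65 F [-0.3 -2.8  6.6] op 0.612 grip 29.902832508087158 j [ 0.42  0.69  1.84 -0.    0.61 -1.32]
```

Emit:
{"fn": "arm_command", "kwargs": {"targets": [[-0.5,0,-2,0,0],[-1.2,0,-4,0,0],[-1.8,0,-6,0,0],[-2.3,0,-8,0,0],[-2.3,0,-8,0,0]]}}

```text
t: 3.15
eef_pos: [499.0, 295.4, 21.7]
tcp_rot: [3.142, -0.0, -2.968]
ft_force: [1.2, -0.1, -3.1]
opening: 0.604
grip_force: 29.9
```

Emit:
{"fn": "arm_command", "kwargs": {"targets": [[-0.5,0,-2,0,0],[-1.2,0,-4.5,0,0],[-1.8,0,-7,0,0],[-2.3,0,-9.5,0,0],[-2.3,0,-9.5,0,0]]}}

```text
t: 3.65
eef_pos: [501.1, 295.9, 31.3]
tcp_rot: [3.142, -0.0, -2.968]
ft_force: [-2.6, -1.8, -6.4]
opening: 0.61
grip_force: 30.0
```

```bash
python3 go.py
python3 - <<'E'
from cell import env
import cv2
a=env.read_camera("scene")["frame"][90:170,225:315,::-1]; b=env.read_camera("wrist")["frame"][::,::,::-1]
import numpy as np
a=cv2.resize(a,(450,400),interpolation=cv2.INTER_CUBIC)
cv2.imwrite("pics/lift.png",np.hstack([a,b[:,150:500]]))
E
```

```text
pos [501.1 295.9  31.3] rotdeg [ 1.8000e+02 -1.0000e-02 -1.7004e+02] t 3.65 F [-2.6 -1.8 -6.4] op 0.61 grip 29.998841285705566 j [ 0.42  0.67  1.82  0.    0.65 -1.32]
```

View pics/lift.png

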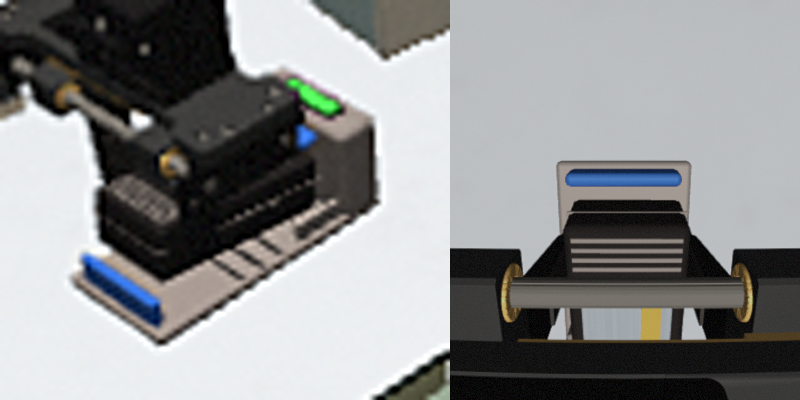

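The pack is tipped with its front above the lip and its rear still down. Now I draw it forward.

Emit:
{"fn": "arm_command", "kwargs": {"targets": [[4,0,0,0,0],[10,0,0,0,0],[17,0,0,0,0],[25,0,-1,0,0],[33,0,-2,0,0]]}}

```text
t: 4.25
eef_pos: [468.1, 290.1, 33.4]
tcp_rot: [3.141, 0.0, -2.968]
ft_force: [-0.5, 0.3, -2.1]
opening: 0.607
grip_force: 30.0
```

Emit:
{"fn": "arm_command", "kwargs": {"targets": [[5,0,-8,0,0],[10,0,-20,0,0],[15,0,-40,0,0],[20,0,-70,0,0],[20,0,-90,0,0]]}}

```text
t: 4.75
eef_pos: [448.8, 286.8, 125.8]
tcp_rot: [3.141, 0.002, -2.968]
ft_force: [-0.9, -0.3, -2.7]
opening: 0.608
grip_force: 30.0
```

```bash
python3 go.py
python3 - <<'E'
from cell import env
import cv2,numpy as np
a=env.read_camera("scene")["frame"][40:190,160:330,::-1]; t=env.read_camera("top")["frame"][130:260,160:400,::-1]
cv2.imwrite("pics/lift2.png",np.hstack([cv2.resize(a,(400,400),interpolation=cv2.INTER_CUBIC),cv2.resize(t,(400,217)).copy() if 0 else cv2.copyMakeBorder(cv2.resize(t,(400,217)),0,183,0,0,cv2.BORDER_CONSTANT)]))
E
```

```text
pos [448.8 286.8 125.8] rotdeg [ 1.7997e+02  1.0000e-01 -1.7003e+02] t 4.75 F [-0.9 -0.3 -2.7] op 0.608 grip 29.99907284975052 j [ 0.44  0.47  1.88  0.    0.78 -1.3 ]
```

View pics/lift2.png

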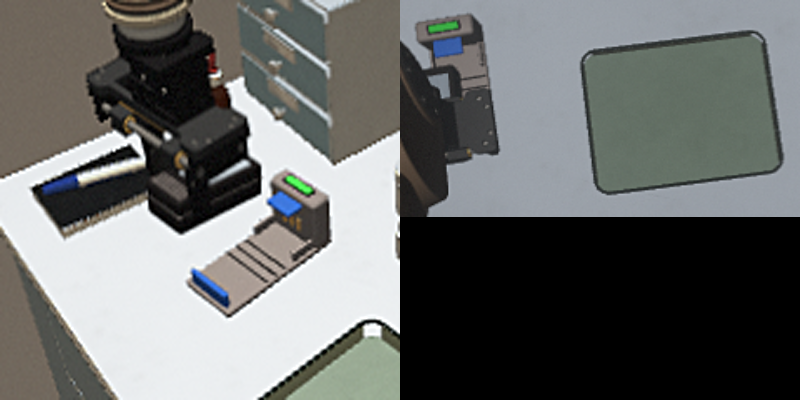

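The pack is free and held tipped, and the cradle is empty. Next I move to the tray.

```bash
python3 go.py 471.5 -18 115
```

```text
pos [450.1 287.3 126.4] rotdeg [ 179.91    0.32 -170.04] t 4.85 F [ 0.3 -0.2 -2.9] op 0.605 grip 29.999033510684967 j [ 0.44  0.47  1.88  0.    0.78 -1.3 ]
tool delta [  31.8 -304.4   10.8]
```

Emit:
{"fn": "arm_command", "kwargs": {"targets": [[2,-15,0,0,0],[5,-45,0,0,0],[8,-75,0,0,0],[11,-105,0,0,0],[14,-135,0,0,0]]}}

```text
t: 5.35
eef_pos: [457.9, 149.4, 122.1]
tcp_rot: [-3.142, -0.002, -2.968]
ft_force: [-0.1, 0.2, -2.9]
opening: 0.61
grip_force: 30.0
```

Emit:
{"fn": "arm_command", "kwargs": {"targets": [[3,-30,0,0,0],[6,-60,0,0,0],[9,-90,0,0,0],[12,-120,0,0,0],[15,-150,0,0,0]]}}

```text
t: 5.85
eef_pos: [468.8, -0.8, 122.1]
tcp_rot: [3.141, -0.002, -2.968]
ft_force: [-0.3, 0.5, -3.0]
opening: 0.61
grip_force: 30.0
```

Emit:
{"fn": "arm_command", "kwargs": {"targets": [[1,-10,0,0,0],[3,-19,0,0,0],[3,-19,0,0,0],[3,-19,0,0,0]]}}

```text
t: 6.25
eef_pos: [469.8, -17.8, 122.9]
tcp_rot: [3.141, -0.0, -2.968]
ft_force: [0.3, 0.5, -2.6]
opening: 0.613
grip_force: 30.0
```

```bash
python3 go.py 471.5 -18 20;python3 - <<'E'
from cell import env
import cv2,numpy as np
a=env.read_camera("scene")["frame"][120:280,220:420,::-1]
cv2.imwrite("pics/over.png",cv2.resize(a,(700,560),interpolation=cv2.INTER_CUBIC))
E
```

```text
pos [469.8 -17.8 122.9] rotdeg [ 1.7998e+02 -3.0000e-02 -1.7004e+02] t 6.25 F [ 0.3  0.5 -2.6] op 0.613 grip 29.99918907880783 j [-0.18  0.41  2.03  0.    0.71 -1.92]
tool delta [ -1.7  -0.5 102.9]
```

View pics/over.png

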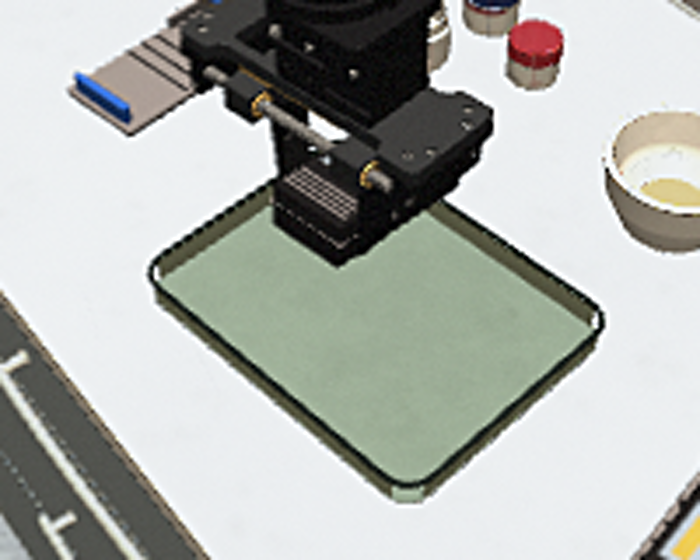

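Emit:
{"fn": "arm_command", "kwargs": {"targets": [[0,0,20,0,0],[0,0,45,0,0],[0,0,70,0,0],[0,0,85,0,0],[0,0,91,0,0]]}}

```text
t: 6.8
eef_pos: [469.6, -17.3, 30.9]
tcp_rot: [3.141, -0.002, -2.967]
ft_force: [0.2, -0.8, -2.2]
opening: 0.607
grip_force: 30.0
```

Emit:
{"fn": "arm_command", "kwargs": {"targets": [[0,0,2,0,0],[0,0,4,0,0],[0.5,0,6,0,0],[1,0,8,0,0],[1,0,8,0,0]]}}

```text
t: 7.3
eef_pos: [469.1, -18.4, 24.3]
tcp_rot: [3.142, 0.0, -2.968]
ft_force: [-0.6, 0.3, -3.5]
opening: 0.604
grip_force: 30.0
```

Emit:
{"fn": "arm_command", "kwargs": {"targets": [[0.7,0,2,0,0],[1.4,0,4,0,0],[2,0,6,0,0],[2.7,0,8,0,0],[2.7,0,8,0,0]]}}

```text
t: 7.8
eef_pos: [466.4, -18.9, 16.1]
tcp_rot: [3.142, -0.0, -2.968]
ft_force: [-1.8, -0.0, 2.0]
opening: 0.608
grip_force: 30.0
```

Emit:
{"fn": "arm_command", "kwargs": {"targets": [[0.7,0,1.5,0,0],[1.2,0,3,0,0],[1.6,0,4.5,0,0],[2,0,6,0,0],[2,0,6,0,0]]}}

```text
t: 8.3
eef_pos: [464.4, -19.2, 9.9]
tcp_rot: [3.141, -0.0, -2.968]
ft_force: [-2.7, -2.0, 1.9]
opening: 0.607
grip_force: 30.0
```

```bash
python3 go.py;python3 - <<'E'
from cell import env
import cv2,numpy as np
a=env.read_camera("scene")["frame"][150:260,260:400,::-1]
cv2.imwrite("pics/set.png",cv2.resize(a,(700,550),interpolation=cv2.INTER_CUBIC))
E
```

```text
pos [464.4 -19.2   9.9] rotdeg [ 1.7999e+02 -2.0000e-02 -1.7005e+02] t 8.3 F [-2.7 -2.   1.9] op 0.607 grip 30.000337064266205 j [-0.18  0.61  2.12  0.    0.41 -1.93]
```

View pics/set.png

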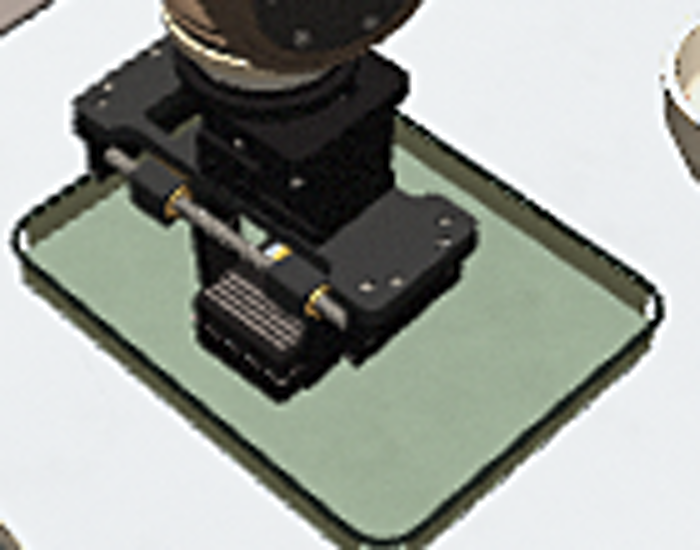

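The front is within about 2 mm of the floor, so I go on until contact shows.

Emit:
{"fn": "arm_command", "kwargs": {"targets": [[0.2,0,0.7,0,0],[0.4,0,1.4,0,0],[0.5,0,1.8,0,0],[0.5,0,1.8,0,0]]}}

```text
t: 8.75
eef_pos: [464.1, -19.3, 8.6]
tcp_rot: [-3.142, 0.0, -2.968]
ft_force: [-4.3, -0.5, 8.5]
opening: 0.606
grip_force: 30.0
```

The upward force rose to 8.5 N, so the pack is on the floor. I release it.

Emit:
{"fn": "arm_command", "kwargs": {"targets": [[0,0,0,0,0.65],[0,0,0,0,0.7],[0,0,0,0,0.8],[0,0,0,0,0.9],[0,0,0,0,0.9]]}}

```text
t: 9.25
eef_pos: [464.1, -19.3, 8.3]
tcp_rot: [3.142, 0.0, -2.968]
ft_force: [-0.2, 1.2, 0.3]
opening: 0.874
grip_force: 0.0
```

Emit:
{"fn": "arm_command", "kwargs": {"targets": [[0,0,0,0,0.9],[0,0,-10,0,0.9],[0,0,-40,0,0.9],[0,0,-80,0,0.9],[0,0,-120,0,0.9]]}}

```text
t: 9.75
eef_pos: [463.6, -19.2, 130.2]
tcp_rot: [3.141, -0.001, -2.968]
ft_force: [0.2, -0.6, -0.4]
opening: 0.898
grip_force: 0.0
```

Emit:
{"fn": "arm_command", "kwargs": {"targets": [[0,40,-30,0,0.9],[0,80,-60,0,0.9],[0,120,-60,0,0.9],[0,160,-60,0,0.9],[0,200,-60,0,0.9]]}}

```text
t: 10.25
eef_pos: [428.8, 179.1, 189.5]
tcp_rot: [3.141, 0.001, -2.968]
ft_force: [1.4, -0.7, 0.4]
opening: 0.902
grip_force: 0.0
```

```bash
python3 go.py;python3 - <<'E'
from cell import env
import cv2,numpy as np
a=env.read_camera("scene")["frame"][:,:,::-1];t=env.read_camera("top")["frame"][120:260,240:480,::-1]
o=np.vstack([a[90:290,150:480],cv2.resize(t,(330,192))])
cv2.imwrite("pics/end.png",cv2.resize(o,None,fx=1.5,fy=1.5,interpolation=cv2.INTER_CUBIC))
E
```

```text
pos [428.8 179.1 189.5] rotdeg [ 1.7999e+02  8.0000e-02 -1.7006e+02] t 10.25 F [ 1.4 -0.7  0.4] op 0.902 grip 0.0 j [ 0.25  0.3   1.97  0.    0.87 -1.49]
```

View pics/end.png

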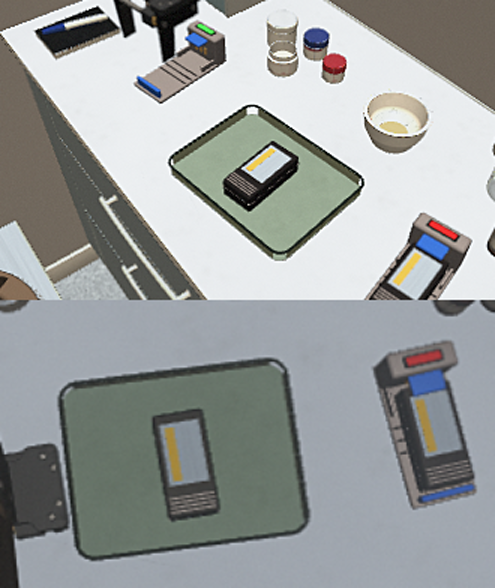

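The pack lies flat and right way up in the middle of the tray. The red-lamp pack hasn't moved and the gripper is clear.

```bash
python3 -c "
from cell import env
print(env.job_done())"
```

```text
the job is handed in; nothing more can be done
None
```

The pack from the green-lamp cradle lies flat and right way up in the green tray, the red-lamp pack was left alone, and I handed the job in at about 10 s; no verdict was returned.

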